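# Mark the jar that has no lid

## Robot

A 6-joint arm with a two-finger parallel gripper is mounted at the origin on the work surface; the furniture and walls round the work are solid. World frame = base frame: x ahead of the robot, y to its left, z up, the work surface at z = 0. Lengths are in m, angles in rad, forces in N, time in s.
With the tool pointing down it reaches from about 0.25 to 0.775 m from the base axis. Payload 4 kg.
Tool frame: the origin (TCP) lies midway between the tips of the shut fingers; the grasp point (between the pads) lies 19 mm behind it (robot.tcp_to_grasp is the distance from the TCP to the grasp point, in m); z points along the fingers, y is the line along which they close (so a half turn about z gives the same grasp; the last joint's range is limited). The gripper opens to 94 mm and grips with 3 to 60 N. Pads are 16 mm wide; open, the fingers measure 119 mm over their backs; the gripper's body (75 mm by 177 mm) begins 78 mm behind the grasp point.
Start: joints at [-1.206, 0.087, 1.371, -0, 1.684, -0.103], TCP at [0.248, -0.491, 0.206] pointing down, gripper open.
Joint ranges: [-3.1, 3.1], [-0.76, 2.03], [0.27, 2.55], [-1.08, 4.22], [0.17, 2.65], [-2.57, 2.57]. Speed limits (rad/s): [2.79, 2.79, 3.14, 3.14, 3.14, 3.14].

## Interface

Orientations are given as [roll, pitch, yaw] about the fixed x, y, z axes, in that order (R = Rz(yaw) Ry(pitch) Rx(roll)).
In Python, from bench import robot, viewer gives the robot as it stands. The module is installed in compiled form; this text tells all that it offers.
- The arm moves only by the shell command python3 -m handwheel 'ROWS' [OPENING]. ROWS is JSON, a list of rows, each a list of 6 numbers: the shift along the tool's x, y, z in units of 0.2 m (1.0 is 0.2 m), then the turn, a rotation vector about the tool's x, y, z in units of 30 degrees (1.0 is 30 degrees). In form: [[x, y, z, wx, wy, wz], ...]. A call has 1 to 10 rows; each row is the pose to reach, as a shift and turn from the pose commanded when the call began, along the tool's axes at that moment; what a row does not reach only later rows make up. A row lasts 1/12 s, in which the tool goes at most 41.7 mm and 7.16 degrees, less where a joint would pass 70% of its speed; a pose out of reach is approached as far as the arm can. A call with a number of a shift or a turn outside -1 to 1 is refused whole. A call with a gripper value outside its range is refused whole. OPENING is the gripper's target within -1 to 1 (shut at 1, half-way at 0, fully open at -1), set as the call begins (- or left out, the last holds). The fingers move at their own pace and stop on an object; the grip force is fixed at half the most. Time passes only in rows, so rows that repeat a pose let the fingers close. It gives the time, the measured TCP pose, the force, the opening and the grip force at its end, in the units of the state.
- robot.get_obs(): the state, without advancing time (a new reading comes with each control period).
- viewer.snapshot(name): name is "scene" or "top" or "wrist"; returns the picture (480x640x3 uint8, red, green, blue); there is no depth.
- viewer.calibration(name): a dict with "fx", "fy", "cx", "cy" (pixels), "R" (3x3) and "t" (3): a world point X has camera coordinates R X + t. Camera axes: x right, y down, z forward; pixel columns grow to the right and rows downward; lengths in m; the calibration is good to about 2 mm. A picture is of the moment at which its call begins: read the wrist's pose just before it. calibration takes no time and is no camera call; for the wrist camera it gives the pose at the moment of the call.
- robot.close_job(): hands the job in; it is judged then, once.
The state is a dict: "time": time; "joint_positions": joint angles; "qvel": joint speeds; "joint_torque": joint torques, N m; "tool_pos": TCP position; "ee_rot": TCP orientation; "wrist_force": force on the tool from outside, world axes, zero at the start; "wrist_torque": the same for the moment, N m; "width": finger opening in m; "finger_force": force on a finger pad.
Only numpy, scipy, OpenCV 4.12 (cv2) and the standard library are available. Lean on these libraries where they do the work, as an engineer would, in place of code of your own. Each camera call takes 0.05 s, during which the arm holds its last target. There are 200 camera calls.

## Task

One of the four filled jam jars on the checking station has no lid. With the fingertips, press the black plunger straight in front of that jar all the way down, gently, so that it stays down as the mark for the packer, then withdraw. Leave the other three plungers up and do not touch, lift or move any of the jars, the loose lid or the marker pen.

Things in the scene. Friction and masses are not known exactly. Their poses are not given: they have to be found in the camera images.
- station: fixed steel base 220 (x) x 400 (y) x 12 mm, origin under its centre, -x edge towards the robot. Along that edge a grey housing, 52 mm deep, top at 68 mm, with 4 black plungers at x = -65 mm; behind each a lane between low ribs with one jar, standing 12 mm above the table at x = +55 (within 6) mm. Lanes 1 to 4, left to right: y = +142.5, +47.5, -47.5, -142.5 mm
- jar_open: the filled jam jar without a lid: glass, open mouth with bare screw thread, 69 mm across, 112 mm tall, loose on the station in any of the lanes; origin at the centre of its underside
- jar_a: screwed-shut jam jar with a closed gold lid, 70 mm across, 114 mm tall, loose on the station; origin at the centre of its underside
- jar_b: screwed-shut jam jar with a closed gold lid, 70 mm across, 114 mm tall, loose on the station; origin at the centre of its underside
- jar_c: screwed-shut jam jar with a closed gold lid, 70 mm across, 114 mm tall, loose on the station; origin at the centre of its underside
- loose_lid: loose gold jar lid, 70 mm across, 15 mm high, lying on the table close behind the station; origin at the centre of its underside; not to be touched
- marker: marker pen, 133 mm long, 18 mm high, lying on the table close behind the station; origin on its underside; not to be touched
- plunger_1_top (a point): centre of the flat top of the black round cap (29 mm across) of plunger 1, leftmost; moves with it; about 94 mm above the table when up
- plunger_1 (a joint): travel of plunger 1 in m: 0 fully up (starts 0 to 0.0015), 0.011 fully down at its stop; it has no spring: it yields to about 3 N (up to 5 N if pressed briskly) and stays where it is left
- plunger_2_top (a point): centre of the flat top of the black round cap (29 mm across) of plunger 2, second from the left; moves with it; about 94 mm above the table when up
- plunger_2 (a joint): travel of plunger 2 in m: 0 fully up (starts 0 to 0.0015), 0.011 fully down at its stop; it has no spring: it yields to about 3 N (up to 5 N if pressed briskly) and stays where it is left
- plunger_3_top (a point): centre of the flat top of the black round cap (29 mm across) of plunger 3, third from the left; moves with it; about 94 mm above the table when up
- plunger_3 (a joint): travel of plunger 3 in m: 0 fully up (starts 0 to 0.0015), 0.011 fully down at its stop; it has no spring: it yields to about 3 N (up to 5 N if pressed briskly) and stays where it is left
- plunger_4_top (a point): centre of the flat top of the black round cap (29 mm across) of plunger 4, rightmost; moves with it; about 94 mm above the table when up
- plunger_4 (a joint): travel of plunger 4 in m: 0 fully up (starts 0 to 0.0015), 0.011 fully down at its stop; it has no spring: it yields to about 3 N (up to 5 N if pressed briskly) and stays where it is left
Mind the look-alikes: they are no part of the job. Leave any blue or orange look-alike of the jar_b alone.

How it is judged:
By the outcome, as a careful person would: the job done as asked, in the order asked, and still so for the second after the job is handed in, with the robot touching nothing.
It also fails if it takes over 32 s, if anything falls off the work surface, if the arm or the gripper's body presses on something with over 40 N, if the wrist force passes 120 N, or if a joint passes its speed limit or range.

## Working session

There is one attempt and no reset: what is moved stays moved. The work goes in short steps, Python scripts to look and compute and a shell command to move; the robot and the scene stay as the last step left them, time stands still between calls to the robot, and variables do not carry over. Pictures are saved under pics/ and viewed, at most 10 in all, crops included, and the job is handed in when it is done.

```bash
mkdir -p pics
python3 - <<'E'
from bench import robot, viewer
import cv2
for n in ("scene","top"):
    cv2.imwrite(f"pics/{n}.png",viewer.snapshot(n)[:,:,::-1])
    c=viewer.calibration(n);print(n,c)
o=robot.get_obs();print(o["time"],o["tool_pos"],o["ee_rot"],o["width"])
E
```

```text
scene {'fx': 604.9925691327066, 'fy': 604.9925691327066, 'cx': 317.68961438970126, 'cy': 235.7520880192133, 'R': array([[-0.7353362 , -0.67750718, -0.01626984],
       [-0.4421631 ,  0.49782125, -0.74610039],
       [ 0.51358784, -0.5414407 , -0.66563466]]), 't': array([0.37778026, 0.35301728, 0.92479477])}
top {'fx': 512.66675082394, 'fy': 512.66675082394, 'cx': 317.7800150165573, 'cy': 238.17404305984616, 'R': array([[ 2.47164233e-03, -9.99745574e-01, -2.24204954e-02],
       [-9.91334003e-01,  4.95161605e-04, -1.31364569e-01],
       [ 1.31342248e-01,  2.25508857e-02, -9.91080558e-01]]), 't': array([-0.06606504,  0.57397215,  1.18172646])}
0.1 [ 0.24782884 -0.4904296   0.2044116 ] [-3.13956535e+00 -2.01536935e-04  4.67816572e-01] 0.09404983377533122
```

View pics/scene.png

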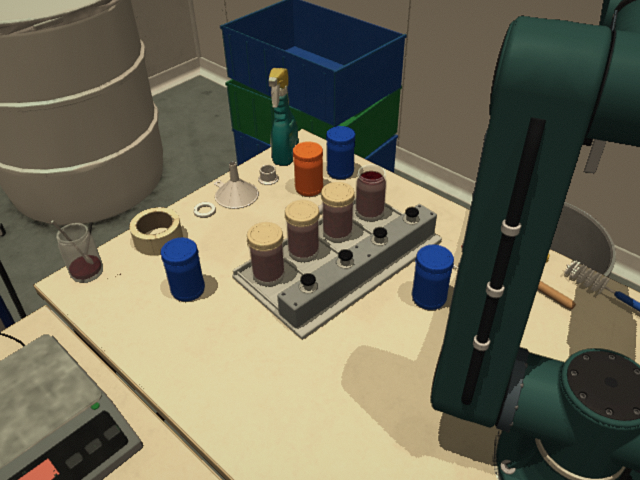

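View pics/top.png

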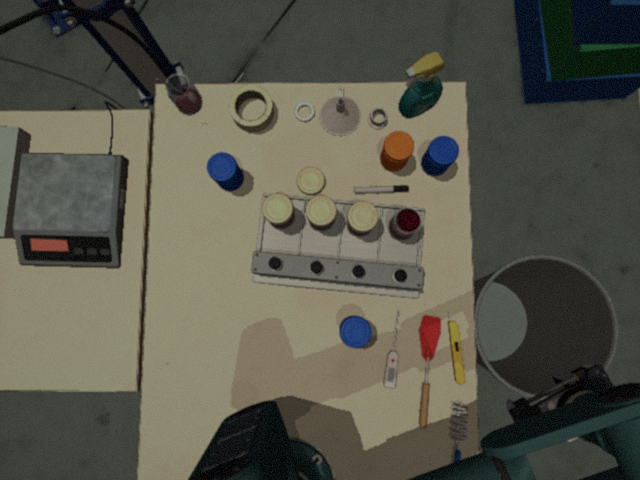

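The open jar is the dark red one in lane 4: top (406,222), scene (371,180). The three gold-lidded jars are at top (278,210), (321,212) and (363,217). Its plunger is at top (401,275) and scene (412,213). I'll confirm this in an enlarged crop.

Run:
```python
import cv2,numpy as np
a=cv2.imread("pics/top.png")[195:305,245:435]; b=cv2.imread("pics/scene.png")[160:320,270:450]
a=cv2.resize(a,(760,440),interpolation=2);cv2.imwrite("pics/c1.png",a)
b=cv2.resize(b[:100,60:],(720,600),interpolation=2);cv2.imwrite("pics/c2.png",b)
```

```text
(no output)
```

View pics/c1.png

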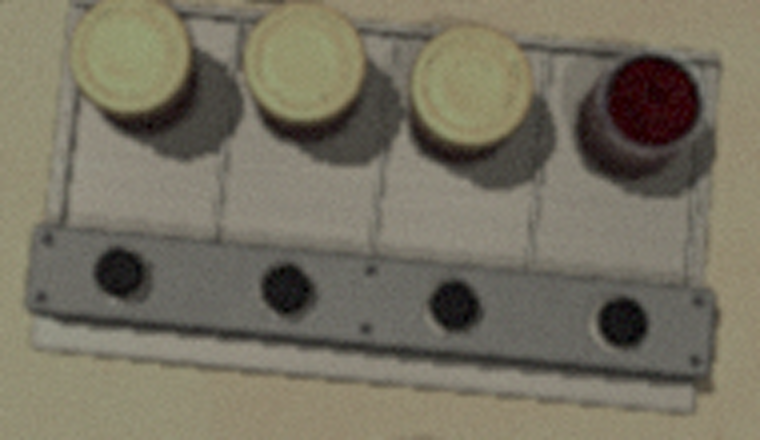

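View pics/c2.png

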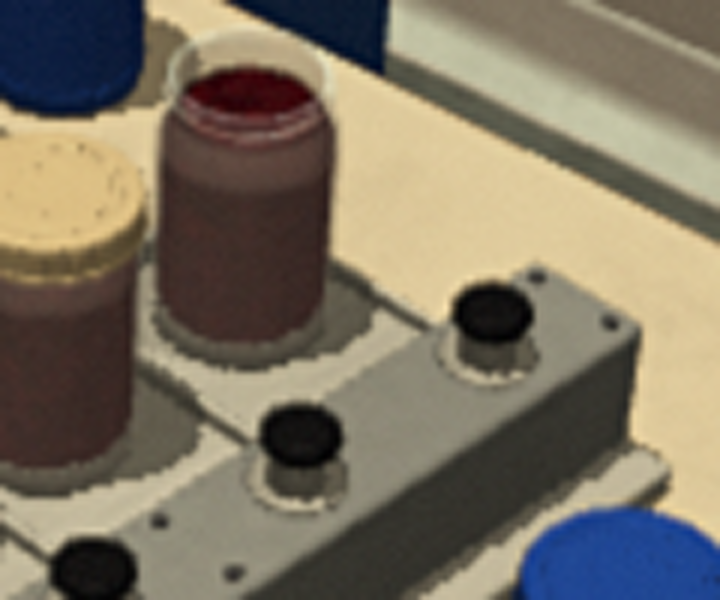

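The crops confirm it: the lane 4 jar has a bare rim with jam visible, and the other three have gold lids. Next I'll locate plunger 4.

```bash
cat > h.py <<'E'
from bench import robot, viewer
import numpy as np
from scipy.spatial.transform import Rotation as Ro
def ray(n,u,v):
    c=viewer.calibration(n);R=np.array(c["R"]);o=-R.T@c["t"]
    return o,R.T@[(u-c["cx"])/c["fx"],(v-c["cy"])/c["fy"],1]
def atz(n,u,v,z):
    o,d=ray(n,u,v);return o+d*(z-o[2])/d[2]
def rel(T):
    o=robot.get_obs();Rm=Ro.from_euler("xyz",o["ee_rot"])
    return Rm.inv().apply(np.array(T)-o["tool_pos"])/.2, o
E
python3 - <<'E'
from h import *
P=[atz("top",245+u/4-.4,195+v/4-.4,.0935) for u,v in((120,271),(287,288),(455,305),(622,322))]
print(np.round(P,4),np.linalg.norm(np.diff(P,axis=0),axis=1))
print(atz("scene",330+493/6-.4,160+309/6-.4,.0935))
a=ray("top",245+622/4-.4,195+322/4-.4);b=ray("scene",330+493/6-.4,160+309/6-.4)
A=np.c_[a[1],-b[1]];s=np.linalg.lstsq(A,b[0]-a[0],rcond=None)[0];print("tri",a[0]+a[1]*s[0],b[0]+b[1]*s[1])
d=P[3]-P[0];print("station yaw",np.arctan2(d[0],-d[1]))
print("blue",atz("top",355,330,.11))
T=(P[3]+atz("scene",330+493/6-.4,160+309/6-.4,.0935))/2;T[2]=.125;print(T,rel(T)[0])
E
```

```text
[[ 0.5116  0.0306  0.0935]
 [ 0.502  -0.0637  0.0935]
 [ 0.4926 -0.158   0.0935]
 [ 0.4831 -0.2512  0.0935]] [0.09475548 0.09476092 0.0936542 ]
[ 0.47683688 -0.24706544  0.0935    ]
tri [ 0.48353455 -0.25206879  0.08705802] [ 0.48100228 -0.25372474  0.08713335]
station yaw -0.10057675868924372
blue [ 0.36252512 -0.14876579  0.11      ]
[ 0.47999217 -0.24912463  0.125     ] [ 1.58008124 -0.55262612  0.39849762]
```

Adjacent plunger spacing comes out at 94–95 mm (95 expected), so plunger 4 is at about (0.480, -0.249). I'll shut the fingers and travel at height.

```bash
python3 -m handwheel '[[0.05,-0.02,0,0,0,0],[0.15,-0.05,0,0,0,0],[0.25,-0.1,0,0,0,0],[0.37,-0.14,0,0,0,0],[0.5,-0.18,0,0,0,0],[0.63,-0.23,0,0,0,0],[0.75,-0.27,0,0,0,0],[0.85,-0.3,0,0,0,0],[0.9,-0.32,0,0,0,0],[0.9,-0.32,0,0,0,0]]' 1
python3 - <<'E'
from h import *
print(rel([.480,-.2495,.14])[0])
E
```

```text
time: 0.93
tool_pos: [0.3811, -0.3506, 0.2054]
ee_rot: [-3.141, -0.0, 0.471]
wrist_force: [-1.3, 0.0, 0.6]
width: 0.0306
finger_force: 0.0
[ 0.67002696 -0.22570615  0.32726977]
```

```bash
python3 -m handwheel '[[0.07,-0.02,0,0,0,0],[0.17,-0.06,0,0,0,0],[0.28,-0.1,0,0,0,0],[0.4,-0.14,0,0,0,0],[0.5,-0.17,0.05,0,0,0],[0.6,-0.2,0.12,0,0,0],[0.65,-0.22,0.2,0,0,0],[0.67,-0.226,0.26,0,0,0],[0.67,-0.226,0.3,0,0,0],[0.67,-0.226,0.3,0,0,0]]' 1
python3 - <<'E'
from h import *
import cv2
print(rel([.480,-.2495,.093])[0],robot.get_obs()["tool_pos"])
cv2.imwrite("pics/w1.png",viewer.snapshot("wrist")[:,:,::-1])
s=viewer.snapshot("scene")[:,:,::-1]
cv2.imwrite("pics/s1.png",cv2.resize(s[130:250,330:490],(800,600),interpolation=2))
c=viewer.calibration("wrist")
for z in (.094,):
  X=np.array(c["R"])@[.48,-.2495,z]+c["t"];print(c["fx"]*X[0]/X[2]+c["cx"],c["fy"]*X[1]/X[2]+c["cy"])
E
```

```text
time: 1.77
tool_pos: [0.4773, -0.252, 0.1429]
ee_rot: [-3.138, 0.003, 0.467]
wrist_force: [0.6, 0.4, -1.5]
width: 0.0004
finger_force: 0.0
[ 0.0182954  -0.0040854   0.24956162] [ 0.47731815 -0.25196942  0.14292   ]
319.4785023426834 246.00846762063227
```

View pics/w1.png

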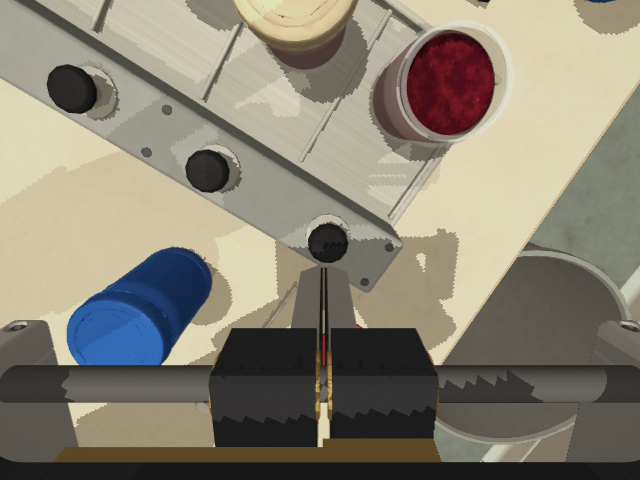

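View pics/s1.png

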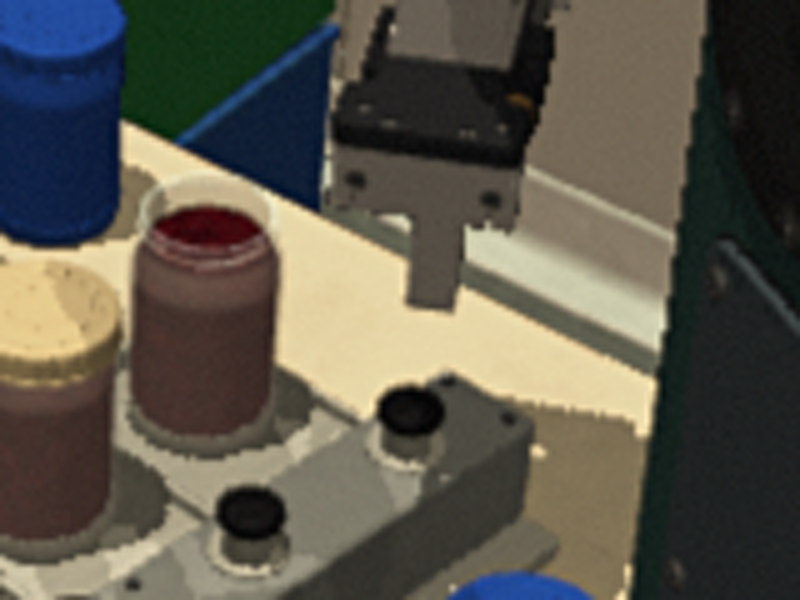

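The wrist view shows the plunger 4 cap centred at (328,242), with the open jar directly behind it at (455,85). I'll refine the target from this view.

Run:
```python
from h import *
p=atz("wrist",328,242,.0935);print(p)
r,o=rel([p[0],p[1],.0955]);print(r,o["tool_pos"],o["wrist_force"],o["time"],o["ee_rot"])
```

```text
[ 0.48516287 -0.25357768  0.0935    ]
[0.02902304 0.01855552 0.25009049] [ 0.47833754 -0.25285623  0.1455217 ] [0.32975577 0.9729569  0.54046895] 1.8667 [3.14154983e+00 6.49386433e-04 4.66344771e-01]
```

```bash
python3 -m handwheel '[[0.01,0.005,0.02,0,0,0],[0.02,0.01,0.06,0,0,0],[0.025,0.012,0.1,0,0,0],[0.025,0.012,0.14,0,0,0],[0.025,0.012,0.17,0,0,0],[0.025,0.012,0.2,0,0,0],[0.025,0.012,0.21,0,0,0],[0.025,0.012,0.22,0,0,0],[0.025,0.012,0.22,0,0,0],[0.025,0.012,0.22,0,0,0]]' 1
python3 - <<'E'
from h import *
import cv2
o=robot.get_obs();print(o["tool_pos"],o["wrist_force"])
s=viewer.snapshot("scene")[:,:,::-1][180:240,370:450]
w=viewer.snapshot("wrist")[:,:,::-1][130:330,190:450]
cv2.imwrite("pics/s2.png",np.hstack([cv2.resize(s,(400,300),interpolation=2),cv2.resize(w,(390,300))]))
E
```

```text
time: 2.7
tool_pos: [0.4847, -0.2518, 0.1017]
ee_rot: [3.141, -0.0, 0.468]
wrist_force: [0.2, -0.0, -0.3]
width: 0.0006
finger_force: 0.0
[ 0.48473678 -0.25184949  0.10174777] [ 0.22286769 -0.03287793 -0.33504863]
```

View pics/s2.png

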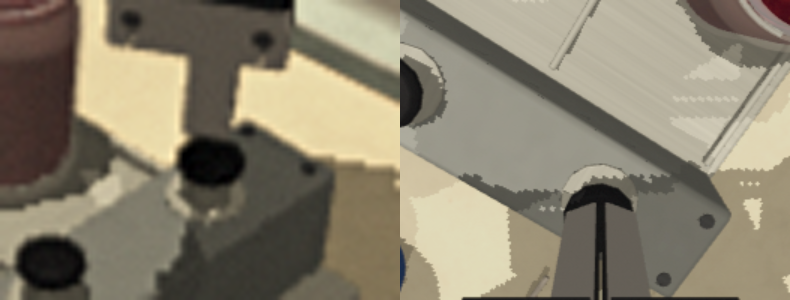

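The shut fingertips are centred about 8 mm above the cap. I'll press slowly and watch the force.

```bash
python3 -m handwheel '[[0,0,0.008,0,0,0],[0,0,0.016,0,0,0],[0,0,0.024,0,0,0],[0,0,0.03,0,0,0],[0,0,0.036,0,0,0],[0,0,0.042,0,0,0],[0,0,0.048,0,0,0],[0,0,0.054,0,0,0],[0,0,0.06,0,0,0],[0,0,0.06,0,0,0]]' 1
```

```text
time: 3.63
tool_pos: [0.4845, -0.2518, 0.0895]
ee_rot: [3.142, -0.0, 0.468]
wrist_force: [-1.9, 0.1, 1.8]
width: 0.0005
finger_force: 0.9
```

```bash
python3 -m handwheel '[[0,0,0.004,0,0,0],[0,0,0.008,0,0,0],[0,0,0.012,0,0,0],[0,0,0.015,0,0,0],[0,0,0.015,0,0,0],[0,0,0.015,0,0,0]]' 1
```

```text
time: 4.13
tool_pos: [0.4846, -0.2517, 0.0863]
ee_rot: [-3.142, 0.0, 0.468]
wrist_force: [-1.9, 0.8, 1.9]
width: 0.0004
finger_force: 0.9
```

Contact is made and the plunger is yielding at about 2–3 N. I'll continue in small steps until the force rises at the stop.

```bash
python3 -m handwheel '[[0,0,0.003,0,0,0],[0,0,0.006,0,0,0],[0,0,0.009,0,0,0],[0,0,0.012,0,0,0],[0,0,0.012,0,0,0]]' 1
```

```text
time: 4.55
tool_pos: [0.4846, -0.2517, 0.0839]
ee_rot: [-3.142, 0.0, 0.468]
wrist_force: [-1.9, 0.7, 3.0]
width: 0.0005
finger_force: 1.0
```

```bash
python3 -m handwheel '[[0,0,0.003,0,0,0],[0,0,0.005,0,0,0],[0,0,0.005,0,0,0]]' 1
```

```text
time: 4.8
tool_pos: [0.4846, -0.2517, 0.0833]
ee_rot: [3.141, 0.0, 0.468]
wrist_force: [-1.6, 1.3, 4.3]
width: 0.0005
finger_force: 1.9
```

```bash
python3 -m handwheel '[[0,0,0.003,0,0,0],[0,0,0.005,0,0,0],[0,0,0.005,0,0,0]]' 1
```

```text
time: 5.05
tool_pos: [0.4846, -0.2518, 0.0832]
ee_rot: [3.141, -0.0, 0.468]
wrist_force: [-2.8, 1.9, 7.8]
width: -0.0001
finger_force: 3.7
```

```bash
python3 -m handwheel '[[0,0,0.003,0,0,0],[0,0,0.005,0,0,0],[0,0,0.005,0,0,0]]' 1
```

```text
time: 5.3
tool_pos: [0.4847, -0.2518, 0.0832]
ee_rot: [3.141, -0.0, 0.468]
wrist_force: [-4.3, 2.9, 11.1]
width: 0.0006
finger_force: 5.5
```

The plunger is at its stop: z holds at 0.0832 while the force rises to 11 N. I'll withdraw straight up, then back away towards the robot.

```bash
python3 -m handwheel '[[0,0,-0.01,0,0,0],[0,0,-0.03,0,0,0],[0,0,-0.08,0,0,0],[0,0,-0.16,0,0,0],[0,0,-0.26,0,0,0],[0,0,-0.38,0,0,0],[0,0,-0.5,0,0,0],[0,0,-0.57,0,0,0],[0,0,-0.6,0,0,0],[0,0,-0.6,0,0,0]]' 1
python3 -m handwheel '[[-0.05,0.02,0,0,0,0],[-0.15,0.05,0,0,0,0],[-0.25,0.1,0,0,0,0],[-0.37,0.14,0,0,0,0],[-0.5,0.18,0,0,0,0],[-0.6,0.22,0,0,0,0],[-0.67,0.25,0,0,0,0],[-0.7,0.26,0,0,0,0],[-0.7,0.26,0,0,0,0],[-0.7,0.26,0,0,0,0]]' 1
python3 - <<'E'
from h import *
import cv2
t=viewer.snapshot("top")[:,:,::-1][180:305,240:440]
s=viewer.snapshot("scene")[:,:,::-1][160:320,240:450]
cv2.imwrite("pics/end.png",np.hstack([cv2.resize(s,(780,590),interpolation=2)]))
cv2.imwrite("pics/endt.png",cv2.resize(t,(800,500),interpolation=2))
print(robot.get_obs()["time"])
E
```

```text
time: 6.13
tool_pos: [0.4855, -0.2523, 0.2032]
ee_rot: [3.138, -0.002, 0.468]
wrist_force: [-0.5, -0.0, 0.1]
width: 0.0005
finger_force: 0.0
time: 6.97
tool_pos: [0.3827, -0.3609, 0.2]
ee_rot: [-3.139, 0.0, 0.467]
wrist_force: [-0.9, -0.3, -0.0]
width: 0.0009
finger_force: 0.0
7.0667
```

View pics/end.png

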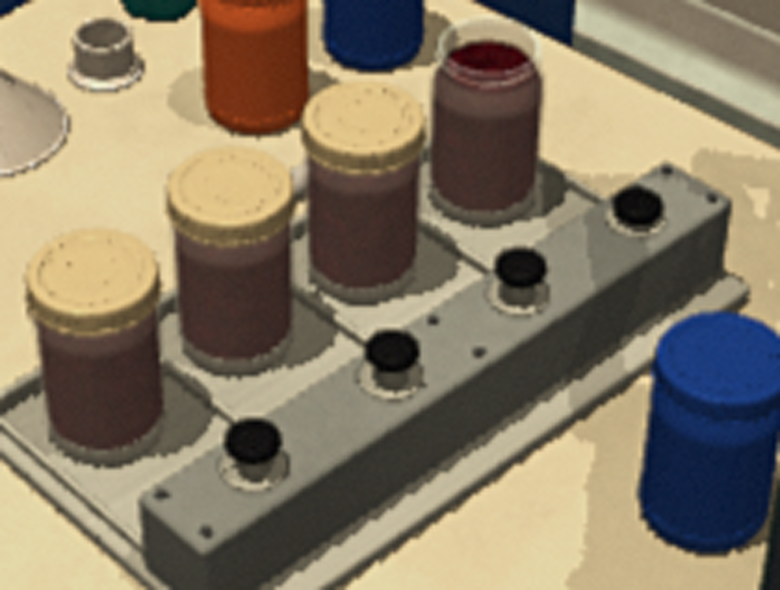

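Plunger 4 at (637,207) is clearly down. Plungers 1 to 3, at (253,442), (392,352) and (520,268), are still up, and the jars are undisturbed.

```bash
python3 -c "
from bench import robot
print(robot.close_job())"
```

```text
the job is handed in; nothing more can be done
None
```

I pressed plunger 4, in front of the lidless jar in the rightmost lane, down to its stop with about 11 N; it stayed down with the other three still up and the jars untouched, and I withdrew and handed the job in at about 7 s.

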